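Roll the sample cartridge stripe-up and stack the rack's upper frame

ROBOT

A 6-joint arm with a two-finger parallel gripper is mounted at the origin on the work surface. World frame = base frame: x ahead of the robot, y to its left, z up, the work surface at z = 0. Lengths are in m, angles in rad, forces in N, time in s.
With the tool pointing down it reaches from about 0.3 to 0.75 m from the base axis. Payload 8.5 kg.
Tool frame: the origin (TCP) lies midway between the tips of the shut fingers; the grasp point (between the pads) lies r.pinch_z behind it (r.pinch_z is the distance from the TCP to the grasp point, in m); y points along the fingers, x is the direction in which the jaws open and shut, and the axes are right-handed (so a half turn about y gives the same grasp; the last joint's range is limited). The gripper opens to 85 mm and grips with 20 to 120 N. Pads are 22 mm wide; open, the fingers measure 114 mm over their backs; the gripper's body (76 mm by 85 mm) begins 54 mm behind the grasp point. The pads swing forward as they close: fully open they stand 13 mm farther back than shut.
Start: joints at [-1.482, 0.381, 1.297, -0, 1.464, -0.215], TCP at [0.165, -0.525, 0.231] pointing down, gripper open.
Joint ranges: [-3.11, 3.11], [-0.89, 2.33], [0.22, 2.48], [-1.42, 4.56], [0.17, 2.85], [-2.88, 2.88]. Speed limits (rad/s): [2.39, 2.39, 3.14, 3.14, 3.14, 3.14].

INTERFACE

Orientations are given as a rotation vector (axis times angle).
In Python, from rig import r, optics gives the robot as it stands.
- The arm moves only by the tool apply_moves, never from a script. Its argument "steps" is a list of rows, each a list of 3 entries, a list of its own where there are three numbers: the shift along the tool's x, y, z in cm, then the turn, a rotation vector about the tool's x, y, z in degrees, then the finger opening in cm, from 0 to 8.54. A call has 1 to 10 rows; each row shifts and turns the commanded pose from where the row before left it, along the tool's axes as they then stand; what a row does not reach is not made up. A row lasts 1/8 s, in which the tool goes at most 62.5 mm and 10.7 degrees, less where a joint would pass 70% of its speed; a pose out of reach is approached as far as the arm can. A call with a gripper value outside its range is refused whole. The fingers move at their own pace and stop on an object; "force" is the grip in N (left out, the last holds). Time passes only in rows, so rows that do not move let the fingers close. It gives the time, the measured TCP pose, the force and the opening at its end, in the units of the state.
- r.get_state(): the state, without advancing time (a new reading comes with each control period).
- optics.camera(name): name is "scene" or "top" or "wrist"; returns a dict with "image" (384x512x3 uint8, red, green, blue), "K" (3x3 intrinsics, pixels), "k1" (the pictures are not rectified: a ray, as slopes to the right and down, at radius r is drawn at 1 + k1 r^2 times it, then the intrinsics apply), "rvec" (rotation vector, rad) and "tvec" (3), from world to camera coordinates, as OpenCV has them; the wrist camera has in their place "hand_eye" (4x4, takes a point from camera to tool coordinates, whose origin is the TCP and whose axes are the tool frame's). Camera axes: x right, y down, z forward; pixel columns grow to the right and rows downward; lengths in m; the calibration is good to about 2 mm. A picture is of the moment at which its call begins: read the wrist's pose just before it. There is no depth.
- r.sign_off(): hands the job in, once; it reports no verdict.
The state is a dict: "t": time; "q": joint angles; "qvel": joint speeds; "joint_torque": joint torques, N m; "position": TCP position; "tool_rot": TCP orientation; "contact_force": force on the tool from outside, world axes, zero at the start; "torque": the same for the moment, N m; "gripper_width": finger opening in m.
Only numpy, scipy, OpenCV 4.12 (cv2) and the standard library are available. Lean on these libraries where they do the work, as an engineer would, in place of code of your own. Each camera call takes 0.05 s, during which the arm holds its last target.

TASK

On the lower rack deck, roll the spool-shaped sample cartridge along the deck, without lifting it off, until its orange stripe faces straight up, and leave it lying still there. Then pick up the upper frame and lower it gently onto the lower rack so that all four posts stand fully down in the corner sockets and the frame sits square over the cartridge, whose stripe must still face up. Let go, and leave everything else on the bench where it is.

Things in the scene. Friction and masses are not known exactly. Their poses are not given: they have to be found in the camera images.
- rack_base: Lower rack, fixed: aluminium plate 196 (x) x 260 (y) x 12 mm. Origin: centre of its underside, on the bench; z up. Its flat top is the deck. The lane, along y, has blue lips: at its ends 6 mm high, inner faces at y=+-111 mm; at its sides 10 mm high, inner faces at x=+-64 mm. Yaw within 15 degrees of the world's.
- deck (a point): Centre of the deck surface, 12 mm above rack_base's origin, same axes. One turn of the cartridge takes 151 mm of lane and its centre can go from y=-85 to y=+85 mm from here, so at least one of the two rolling directions always has room.
- socket (a point): Centre of the mouth of one of the four blue corner sockets, the one at x=+80, y=+112 mm from rack_base's origin (the others at +-80, +-112), 38 mm above the bench. Blocks 32 x 32 mm, standing 26 mm above the deck; square holes 20 mm wide with a 3 mm chamfer, going down to the deck surface.
- cartridge: Spool lying across the lane, 116 mm long, 0.2 to 0.4 kg. Origin: its centre, on its axis, 24 mm above the deck; x is the axis, within 3 degrees of rack_base's x. It rolls on black end caps, diameter 48, length 18 mm: 24 mm of travel turns it 1 rad. White barrel between them: diameter 32, length 80 mm; pushed sideways by loosely open fingers it rolls with little slip.
- stripe (a point): Middle of the orange stripe on the barrel's surface, 16 mm from the axis; the stripe, 12 mm wide, runs along barrel and caps, with an orange radial bar on both end faces. x: the cartridge's axis; z: radially outward through the stripe, so straight up when the stripe is up. It turns with the cartridge. Starts 65 to 180 degrees away from up, either way.
- upper_frame: Loose frame standing on its posts on the bench, 0.35 to 0.6 kg. Origin: centre of the four post feet, at their level; z up. Steel posts, diameter 14 mm, tapered to 8 mm in the lowest 6 mm, at x=+-80, y=+-112 mm; rails 100 to 114 mm above the feet. Seated, the feet rest on the deck: origin 12 mm above rack_base's origin, axes parallel (half a turn is as good).
- grip_bar (a point): Middle of the black grip bar, 112 mm above upper_frame's origin, same axes. The bar is 20 mm wide (x), 24 mm high (100 to 124 mm above the feet) and runs along y from rail to rail through the frame's centre, with 60 mm of open space on either side: grip it here, across x.
- reagent_bottle: Bystander, leave where it stands. Origin: centre of its underside. Green bottle with blue cap, diameter 56, height 120 mm.
- buffer_jar: Bystander, leave where it stands. Origin: centre of its underside. Amber jar with white lid, diameter 60, height 75 mm.
- beaker: Bystander, leave where it stands. Origin: centre of its underside. Clear beaker, diameter 70, height 85 mm.
- tip_box: Bystander, leave where it stands. Origin: centre of its underside. Green tip box, 85 x 125 x 55 mm.
- tube_rack: Bystander, leave where it stands. Origin: centre of its underside. White rack of capped tubes, 240 x 60 mm, 94 mm high.
- dish: Bystander, leave where it stands. Origin: centre of its underside. Round flat glass dish, diameter 94, height 16 mm.
- evidence_box: Bystander, leave where it stands. Origin: centre of its underside. Cardboard box, 160 x 120 x 100 mm.
Mind the look-alikes: they are no part of the job. What is shaped like the cartridge but red is not meant.

How it is judged:
By the outcome, as a careful person would: the job done as asked, in the order asked, and still so for the second after the job is handed in, with the robot touching nothing.
It also fails if it takes over 64 s, if anything falls off the work surface, if the arm or the gripper's body presses on something with over 40 N, if the wrist force passes 120 N, or if a joint passes its speed limit or range.

## Working session

There is one attempt and no reset: what is moved stays moved. The work goes in short steps, Python scripts to look and compute and a tool call to move; the robot and the scene stay as the last step left them, time stands still between calls to the robot, and variables do not carry over. Pictures are saved under pics/ and viewed, and the job is handed in when it is done.

Besides the shell and the picture viewer there is one more tool, called after ">>>" as name(argument=value, ...) on one line, values as JSON. apply_moves: Moves the arm, as the interface text tells. Its arguments: {"type":"object","properties":{"steps":{"type":"array","items":{"type":"array"}},"force":{"type":"number"}},"required":["steps"]}

```bash
ls; mkdir -p pics
python3 - <<'E'
from rig import r, optics
import cv2
s=r.get_state(); print(s, r.pinch_z)
for n in ["scene","top","wrist"]:
    c=optics.camera(n); cv2.imwrite(f"pics/{n}0.png",cv2.cvtColor(c["image"],cv2.COLOR_RGB2BGR))
    print(n,{k:v for k,v in c.items() if k!="image"})
E
```

```text
pics
{'t': 0.0, 'q': array([-1.48232381e+00,  3.81191840e-01,  1.29826522e+00, -1.44900541e-05,
        1.46359110e+00, -2.15288453e-01]), 'qvel': array([-0.00072904,  0.00094389, -0.00069489, -0.00041425, -0.00103646,
        0.00108554]), 'joint_torque': array([-2.67653355e-03, -4.48464882e+01, -2.31281340e+01, -3.63624422e-04,
        4.70924046e-03,  1.54285704e-07]), 'position': array([ 0.1644847 , -0.52452002,  0.23071251]), 'tool_rot': array([-1.33661158,  0.9832285 , -0.98161423]), 'contact_force': array([ 0.9576141 , -0.3230735 , -0.58628732]), 'torque': array([-0.00758357,  0.03304628,  0.03897605]), 'gripper_width': 0.08540683537376138} 0.0187
scene {'K': array([[367.43895752,   0.        , 258.48492985],
       [  0.        , 367.43895752, 187.69133832],
       [  0.        ,   0.        ,   1.        ]]), 'k1': -0.07318575522163817, 'rvec': array([ 0.97807559,  2.40323272, -1.11263553]), 'tvec': array([ 0.4127384 , -0.15315826,  1.61893185])}
top {'K': array([[410.34428917,   0.        , 253.72869398],
       [  0.        , 410.34428917, 191.06175427],
       [  0.        ,   0.        ,   1.        ]]), 'k1': -0.15023036677932647, 'rvec': array([ 2.17368282, -2.12424401,  0.19307989]), 'tvec': array([-0.05977024,  0.54612806,  1.21955963])}
wrist {'K': array([[290.13188891,   0.        , 256.02730682],
       [  0.        , 290.13188891, 190.88862773],
       [  0.        ,   0.        ,   1.        ]]), 'k1': -0.04874485051859609, 'hand_eye': array([[ 9.99999515e-01,  7.25423497e-05,  9.82380117e-04,
         2.12832770e-04],
       [-9.30009897e-04, -2.59179496e-01,  9.65828724e-01,
        -1.43225958e-01],
       [ 3.24676268e-04, -9.65829169e-01, -2.59179302e-01,
         6.45442907e-02],
       [ 0.00000000e+00,  0.00000000e+00,  0.00000000e+00,
         1.00000000e+00]])}
```

View pictures.

View pics/scene0.png

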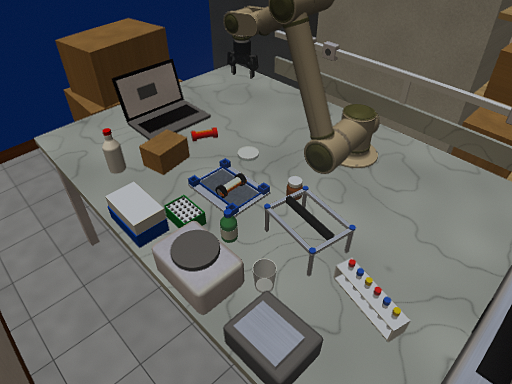

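View pics/top0.png

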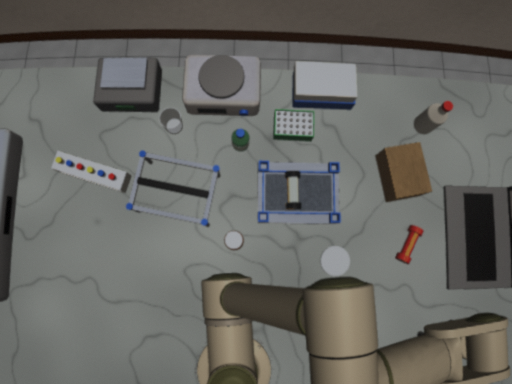

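View pics/wrist0.png

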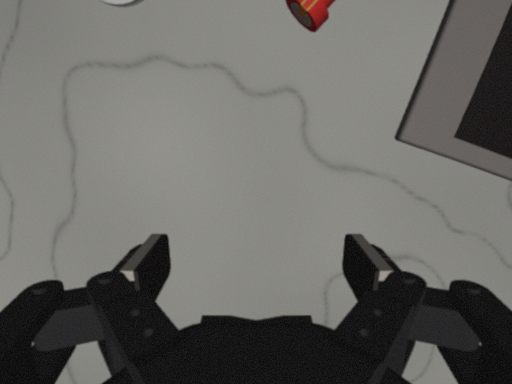

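The top picture shows the blue-cornered rack around (299,193) with the white and black cartridge at (293,190). The standing frame is around (175,187) and the red look-alike spool at (409,244), which isn't meant. I'll enlarge these.

```bash
cat > h.py <<'E'
import numpy as np, cv2
from scipy.spatial.transform import Rotation as R
from rig import r, optics
def ext(n,c,st=None):
    if n!="wrist":
        return R.from_rotvec(c["rvec"]).as_matrix(), np.array(c["tvec"])
    T=np.eye(4); T[:3,:3]=R.from_rotvec(st["tool_rot"]).as_matrix(); T[:3,3]=st["position"]
    W=np.linalg.inv(T@c["hand_eye"]); return W[:3,:3],W[:3,3]
def proj(P,c,Rm,t):
    p=np.atleast_2d(P)@Rm.T+t; s=p[:,:2]/p[:,2:]; s=s*(1+c["k1"]*(s**2).sum(1,keepdims=True))
    return s@np.diag([c["K"][0,0],c["K"][1,1]])+c["K"][:2,2]
def ray(uv,c,Rm,t):
    d=np.array([c["k1"],0,0,0.]); s=cv2.undistortPoints(np.array(uv,float).reshape(-1,1,2),c["K"],d).reshape(-1,2)
    v=np.c_[s,np.ones(len(s))]@Rm; return -Rm.T@t, v
def atz(uv,z,c,Rm,t):
    o,v=ray(uv,c,Rm,t); return o+v*((z-o[2])/v[:,2])[:,None]
def crop(n,x0,y0,x1,y1,k,name,c=None):
    c=c or optics.camera(n); im=cv2.cvtColor(c["image"],cv2.COLOR_RGB2BGR)[y0:y1,x0:x1]
    cv2.imwrite(f"pics/{name}.png",cv2.resize(im,None,fx=k,fy=k,interpolation=cv2.INTER_CUBIC)); return c
E
python3 - <<'E'
from h import *
crop("top",250,150,350,235,7,"t1"); crop("top",120,140,230,235,7,"t2"); crop("scene",180,150,290,250,6,"s1"); crop("scene",255,170,365,280,5,"s2")
E
```

```text
(no output)
```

View pics/t1.png

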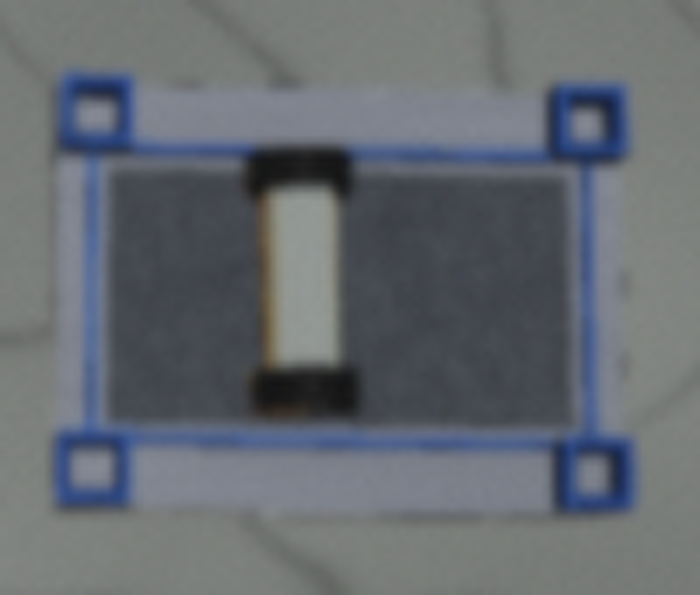

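View pics/t2.png

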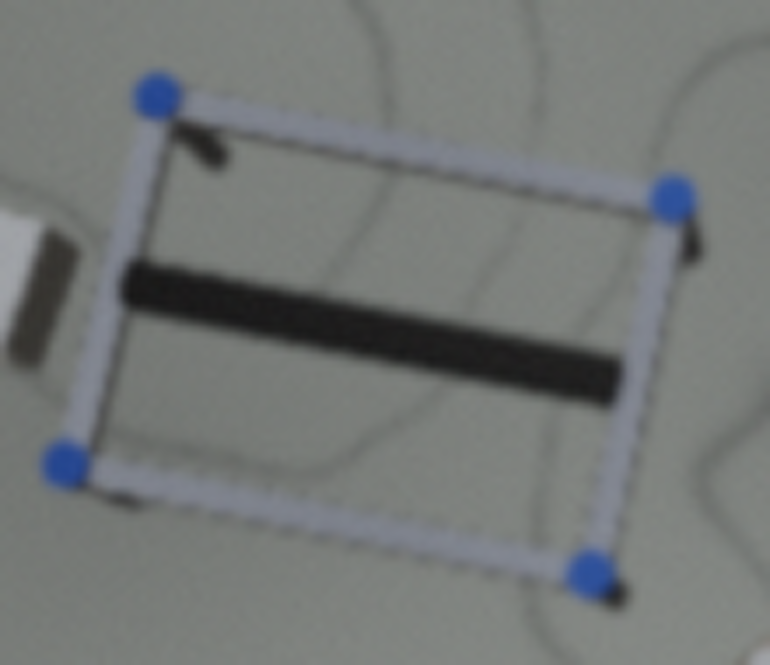

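View pics/s1.png

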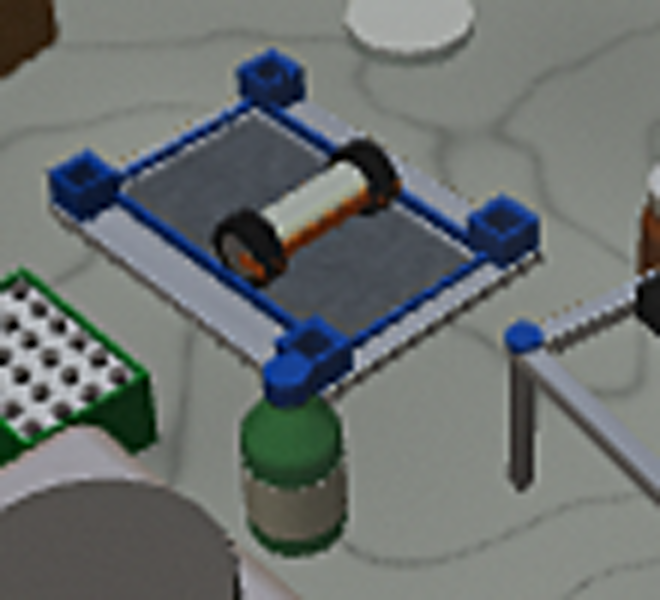

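View pics/s2.png

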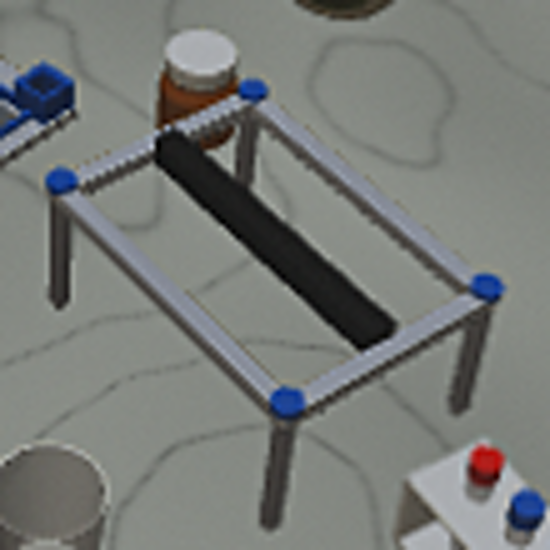

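```bash
cat > fit.py <<'E'
from h import *
from scipy.optimize import least_squares
def fit(objP,obs,z=None):
    # obs: list of (cam,name,uv Nx2, idx)
    def res(p):
        c,s=np.cos(p[2]),np.sin(p[2]); P=np.array(objP)
        W=np.c_[p[0]+c*P[:,0]-s*P[:,1],p[1]+s*P[:,0]+c*P[:,1],P[:,2]+(p[3] if len(p)>3 else 0)]
        return np.concatenate([(proj(W[i],cc,*E)-uv).ravel() for cc,E,uv,i in obs])
    return res
E
python3 - <<'E'
from fit import *
T=optics.camera("top"); S=optics.camera("scene"); ET=ext("top",T); ES=ext("scene",S)
def t(a,x,y,k): return np.array(a)/k-0.5+0.5/k+[x,y]
# order (+x+y),(+x-y),(-x+y),(-x-y)
B=[[.08,.112,.038],[.08,-.112,.038],[-.08,.112,.038],[-.08,-.112,.038]]
ut=t([[96,113],[588,122],[93,470],[594,475]],250,150,7)
us=t([[318,342],[85,175],[506,220],[272,73]],180,150,6)
F=[[.08,.112,.116],[.08,-.112,.116],[-.08,.112,.116],[-.08,-.112,.116]]
ft=t([[158,97],[673,199],[65,464],[591,574]],120,140,7)
fs=t([[287,400],[61,181],[487,287],[253,90]],255,170,5)
for nm,P,a,b in (("base",B,ut,us),("frame",F,ft,fs)):
    for lab,obs in (("top",[(T,ET,a,range(4))]),("scene",[(S,ES,b,range(4))]),("both",[(T,ET,a,range(4)),(S,ES,b,range(4))])):
        f=fit(P,obs); s=least_squares(f,[.5,0,0]); print(nm,lab,s.x[:2],np.degrees(s.x[2]),np.abs(s.fun).max())
for n,uv in dict(capP=[302,172],capM=[304,390],bL=[265,280],bR=[342,280],capPl=[250,172],capPr=[351,172],capMl=[254,390],capMr=[356,390]).items():
    print(n,atz(t([uv],250,150,7),.036,T,*ET))
for n,uv,z in (("jar",[234,240],.075),("bottle",[240,133],.12),("dish",[335,261],.016),("beaker",[172,120],.085)): print(n,atz([uv],z,T,*ET))
E
```

```text
base top [ 0.55049725 -0.18729384] 0.567590973719871 0.3775156762919778
base scene [ 0.55278601 -0.18906056] 0.8762580009955286 0.3341275197738014
base both [ 0.55142675 -0.18802301] 0.657490668663204 0.646190960937929
frame top [0.54223868 0.19127835] -10.154782265981401 0.1542179920395199
frame scene [0.54032475 0.18697574] -10.118715836096024 0.20817018093731576
frame both [0.54183931 0.18958832] -10.145256884843734 0.9978304513034288
capP [[ 0.60525054 -0.16825429  0.036     ]]
capM [[ 0.50708688 -0.16974256  0.036     ]]
bL [[ 0.5558945  -0.15201565  0.036     ]]
bR [[ 0.55675659 -0.18640927  0.036     ]]
capPl [[ 0.60462132 -0.14491111  0.036     ]]
capPr [[ 0.60584981 -0.1903028   0.036     ]]
capMl [[ 0.50657388 -0.14756526  0.036     ]]
capMr [[ 0.50761733 -0.19286206  0.036     ]]
jar [[0.3948025  0.00853248 0.075     ]]
bottle [[ 0.70843928 -0.00128717  0.12      ]]
dish [[ 0.33786824 -0.30517585  0.016     ]]
beaker [[0.75610604 0.21005045 0.085     ]]
```

```bash
cat >> h.py <<'E'
def goal(p,yawdeg,half=None):
    """tool down; tool x at yawdeg in world. picks nearest of the half turn equivalents"""
    s=r.get_state(); Rt=R.from_rotvec(s["tool_rot"]); best=None
    for a in (0,180):
        y=np.radians(yawdeg+a); x=np.array([np.cos(y),np.sin(y),0]); yy=np.array([0,0,-1.]); G=R.from_matrix(np.c_[x,yy,np.cross(x,yy)])
        rv=np.degrees((Rt.inv()*G).as_rotvec()); 
        print("yaw",yawdeg+a,"turn deg",rv.round(2),"shift in present tool cm",(Rt.inv().apply(np.array(p)-s["position"])*100).round(2),"in goal tool",(G.inv().apply(np.array(p)-s["position"])*100).round(2))
    print("t",s["t"],"pos",s["position"].round(4),"toolx",Rt.as_matrix()[:,0].round(3),"tooly",Rt.as_matrix()[:,1].round(3),"q",s["q"].round(2),"F",s["contact_force"].round(1),"w",s["gripper_width"])
E
python3 - <<'E'
from h import *
goal([.555,-.10,.25],90.65)
goal([.555,-.168,.20],90.65)
E
```

```text
yaw 90.65 turn deg [-1.0000e-02 -1.6324e+02  0.0000e+00] shift in present tool cm [-28.85  -1.87  49.97] in goal tool [ 42.03  -1.87 -39.53]
yaw 270.65 turn deg [-0.000e+00  1.676e+01 -1.000e-02] shift in present tool cm [-28.85  -1.87  49.97] in goal tool [-42.03  -1.87  39.53]
t 0.45 pos [ 0.1645 -0.5248  0.2313] toolx [ 0.299 -0.954 -0.   ] tooly [-0.  0. -1.] q [-1.48  0.38  1.3   0.    1.46 -0.22] F [-0.5 -0.5  0.6] w 0.08568621217041779
yaw 90.65 turn deg [-1.0000e-02 -1.6324e+02  0.0000e+00] shift in present tool cm [-22.36   3.13  47.93] in goal tool [ 35.23   3.13 -39.45]
yaw 270.65 turn deg [-0.000e+00  1.676e+01 -1.000e-02] shift in present tool cm [-22.36   3.13  47.93] in goal tool [-35.23   3.13  39.45]
t 0.45 pos [ 0.1645 -0.5248  0.2313] toolx [ 0.299 -0.954 -0.   ] tooly [-0.  0. -1.] q [-1.48  0.38  1.3   0.    1.46 -0.22] F [-0.5 -0.5  0.6] w 0.08568621217041779
```

```bash
python3 - <<'E'
from h import *
ims=[]
for n,(x0,y0,x1,y1),k in (("scene",(210,165,252,202),9),("top",(280,165,306,215),8)):
    c=optics.camera(n); E=ext(n,c); print(n,(-E[0].T@E[1]).round(3))
    b=cv2.resize(cv2.cvtColor(c["image"],cv2.COLOR_RGB2BGR)[y0:y1,x0:x1],None,fx=k,fy=k,interpolation=cv2.INTER_CUBIC)
    row=[b]
    for a in (70,85,100):
        im=b.copy(); yw=np.radians(.65); ax=np.array([np.cos(yw),np.sin(yw),0]); ay=np.array([-np.sin(yw),np.cos(yw),0])
        C=np.array([.556,-.170,.036])
        for da in (-21.5,21.5):
            th=np.radians(a+da); d=ay*np.sin(th)+np.array([0,0,np.cos(th)])
            L=[C+ax*s+d*.016 for s in(-.04,.04)]; uv=((proj(L,c,*E)-[x0,y0]+.5)*k).astype(int)
            cv2.line(im,uv[0].tolist(),uv[1].tolist(),(255,0,255),1)
        th=np.radians(a); d=ay*np.sin(th)+np.array([0,0,np.cos(th)])
        for s in (.058,-.058):
            uv=((proj([C+ax*s,C+ax*s+d*.024],c,*E)-[x0,y0]+.5)*k).astype(int); cv2.line(im,uv[0].tolist(),uv[1].tolist(),(0,255,0),1)
        row.append(im)
    ims.append(np.hstack(row))
cv2.imwrite("pics/o1.png",cv2.resize(ims[0],None,fx=.5,fy=.5)); cv2.imwrite("pics/o2.png",ims[1])
h=np.vstack([np.pad(i,((0,0),(0,1600-i.shape[1]),(0,0))) for i in ims]) if 0 else None
E
python3 -c "
import cv2,numpy as np
a=cv2.imread('pics/o1.png');b=cv2.imread('pics/o2.png');print(a.shape,b.shape)"
```

```text
scene [1.227 0.666 0.93 ]
top [ 0.349 -0.022  1.291]
(166, 756, 3) (400, 832, 3)
```

View pics/o1.png

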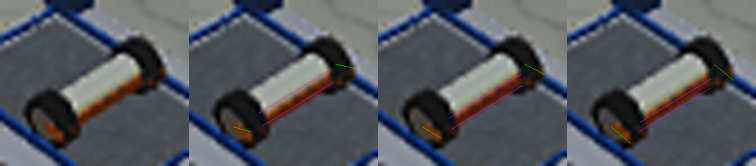

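View pics/o2.png

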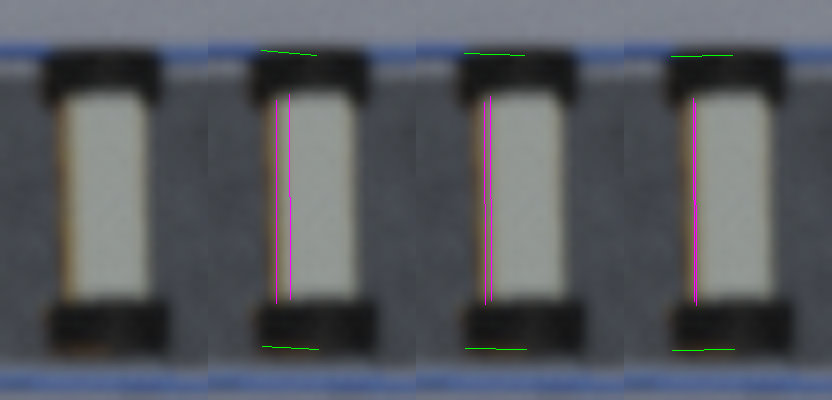

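>>> apply_moves(steps=[[[0,0,0],[0,8.4,0],8.5],[[0,0,0],[0,8.36,0],8.5]])

```text
t: 0.8
position: [0.1645, -0.5248, 0.2314]
tool_rot: [-1.212, 1.204, -1.204]
contact_force: [-0.1, 0.1, -0.2]
gripper_width: 0.0847
```

>>> apply_moves(steps=[[[-3.5,0.3,3.95],[0,0,0],7],[[-3.5,0.3,3.95],[0,0,0],7],[[-3.5,0.3,3.95],[0,0,0],7],[[-3.5,0.3,3.95],[0,0,0],7],[[-3.5,0.3,3.95],[0,0,0],7],[[-3.5,0.3,3.95],[0,0,0],6],[[-3.5,0.3,3.95],[0,0,0],6],[[-3.5,0.3,3.95],[0,0,0],6],[[-3.5,0.3,3.95],[0,0,0],6],[[-3.5,0.3,3.95],[0,0,0],6]])

```text
t: 2.05
position: [0.5568, -0.169, 0.2013]
tool_rot: [-1.215, 1.201, -1.201]
contact_force: [-0.4, -0.5, -0.7]
gripper_width: 0.0602
```

Run:
```python
from h import *
goal([.556,-.168,.10],90.65)
c=crop("wrist",0,0,512,384,1,"w1"); print(r.get_state()["t"])
```

```text
yaw 90.65 turn deg [-2.0e-02  1.8e+02 -2.0e-02] shift in present tool cm [-0.1  10.13 -0.08] in goal tool [ 0.1  10.13  0.07]
yaw 270.65 turn deg [-0.01 -0.    0.01] shift in present tool cm [-0.1  10.13 -0.08] in goal tool [-0.1  10.13 -0.07]
t 2.05 pos [ 0.5568 -0.169   0.2013] toolx [ 0.011 -1.     0.   ] tooly [ 0. -0. -1.] q [-0.5   0.46  1.26 -0.    1.42  1.06] F [-0.4 -0.5 -0.7] w 0.06019280253462857
2.1
```

View pics/w1.png

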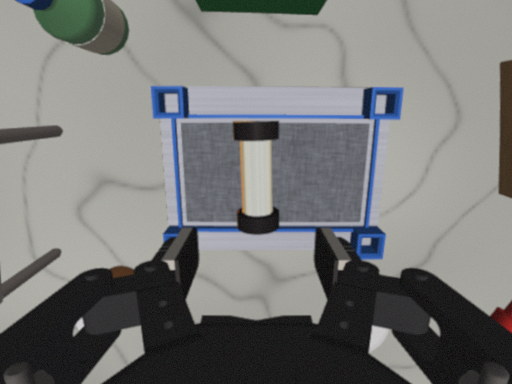

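The wrist picture shows the rack with all four sockets (169,103), (383,103), (180,242) and (368,243). The cartridge caps are at (256,130) and (258,220), and a thin orange edge runs along the barrel's left (+y) side at (242,180). I'll measure from an enlarged crop.

Run:
```python
from h import *
crop("wrist",145,75,415,270,2.9,"w1b"); crop("wrist",225,115,290,240,4.8,"w1c")
```

```text
(no output)
```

View pics/w1b.png

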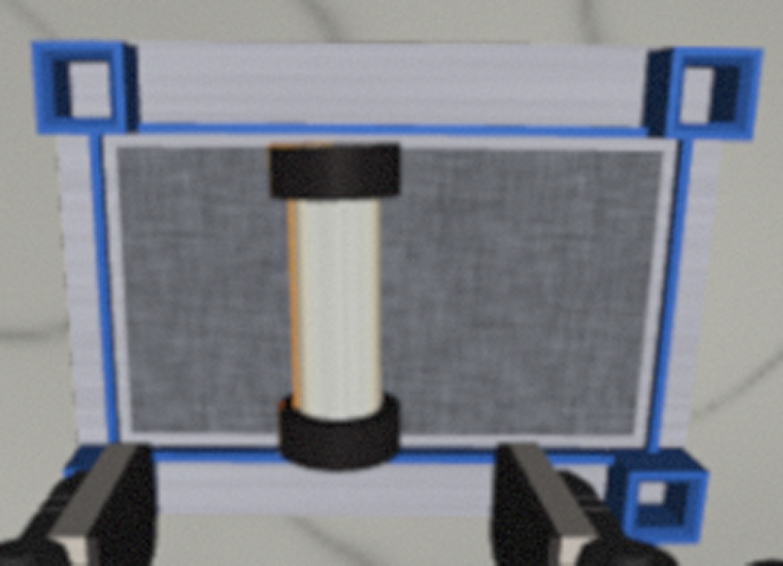

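View pics/w1c.png

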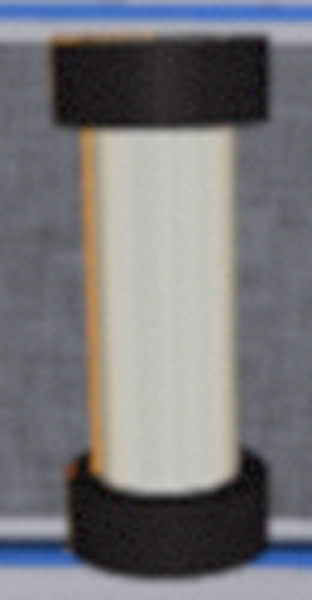

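Run:
```python
from fit import *
st=r.get_state(); c=optics.camera("wrist"); E=ext("wrist",c,st)
k=2.9; off=lambda a,x,y,k: np.array(a)/k-.5+[x,y]
u=off([[85,87],[712,94],[664,500]],145,75,2.9)
B=[[.08,.112,.038],[.08,-.112,.038],[-.08,.112,.038],[-.08,-.112,.038]]
s=least_squares(fit(B,[(c,E,u,[0,1,3])]),[.55,-.19,0]); print(s.x,np.degrees(s.x[2]),s.fun.round(2))
b=atz(off([[83,300],[238,300],[157,130],[168,490]],225,115,4.8),.036,c,*E); print(b)
print("mid",b[:2].mean(0)); print(atz(off([[160,84],[170,510]],225,115,4.8),.06,c,*E))
```

```text
[ 0.5503236  -0.19565177  0.00933074] 0.5346121477033378 [-1.52 -0.29  1.01 -0.81  0.64  1.76]
[[ 0.55396224 -0.15390876  0.036     ]
 [ 0.55448572 -0.18895749  0.036     ]
 [ 0.59233508 -0.17002637  0.036     ]
 [ 0.50867785 -0.17395705  0.036     ]]
mid [ 0.55422398 -0.17143312  0.036     ]
[[ 0.60376585 -0.17033018  0.06      ]
 [ 0.51284788 -0.17401893  0.06      ]]
```

>>> apply_moves(steps=[[[0.1,5,-0.1],[0,0,0],6],[[0,5,-0.1],[0,0,0],6],[[0,4,0],[0,0,0],6],[[0,2.5,0],[0,0,0],6],[[0,1.2,0],[0,0,0],6],[[0,0.4,0],[0,0,0],6],[[0,0,0],[0,0,0],4.3],[[0,0,0],[0,0,0],4.3],[[0,0,0],[0,0,0],4.3],[[0,0,0],[0,0,0],4.3]], force=20)

```text
t: 3.5
position: [0.5537, -0.1714, 0.0206]
tool_rot: [-1.214, 1.2, -1.201]
contact_force: [0.3, 0.1, -1.2]
gripper_width: 0.0429
```

Run:
```python
from h import *
goal([.556,-.168,.02],90.65)
c=crop("wrist",100,60,412,294,2.5,"w2")
```

```text
yaw 90.65 turn deg [ 2.0e-02 -1.8e+02  4.0e-02] shift in present tool cm [-0.34  0.06  0.24] in goal tool [ 0.34  0.06 -0.24]
yaw 270.65 turn deg [-0.02  0.    0.02] shift in present tool cm [-0.34  0.06  0.24] in goal tool [-0.34  0.06  0.24]
t 3.5 pos [ 0.5537 -0.1714  0.0206] toolx [ 0.011 -1.     0.   ] tooly [ 0. -0. -1.] q [-0.5   0.66  1.49 -0.    1.    1.06] F [ 0.3  0.1 -1.2] w 0.04291772722988672
```

View pics/w2.png

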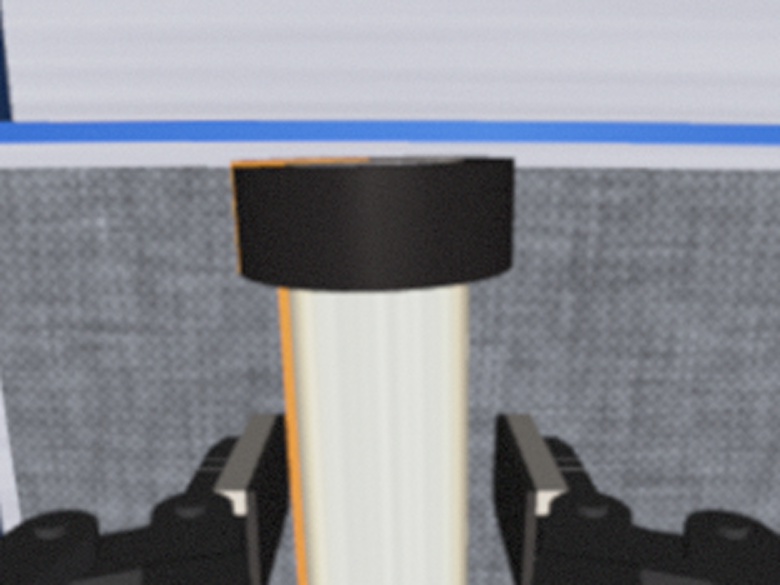

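>>> apply_moves(steps=[[[0,0,0],[0,0,0],3.7],[[0,0,0],[0,0,0],3.7],[[0.4,0,0],[0,0,0],3.7],[[0.5,0,0],[0,0,0],3.7],[[0.5,0,0],[0,0,0],3.7],[[0.5,0,0],[0,0,0],3.7],[[0.5,0,0],[0,0,0],3.7],[[0.4,0,0],[0,0,0],3.7],[[0.3,0,0],[0,0,0],3.7],[[0.2,0,0],[0,0,0],3.7]])

```text
t: 4.8
position: [0.5539, -0.2045, 0.0203]
tool_rot: [-1.215, 1.201, -1.201]
contact_force: [-0.6, -0.2, 0.6]
gripper_width: 0.0372
```

>>> apply_moves(steps=[[[0,0,0],[0,0,0],3.7],[[0,0,0],[0,0,0],4.5],[[0,0,0],[0,0,0],5],[[0,0,0],[0,0,0],5]])

```text
t: 5.3
position: [0.554, -0.2043, 0.0203]
tool_rot: [-1.215, 1.201, -1.201]
contact_force: [0.6, -0.6, 0.3]
gripper_width: 0.05
```

Run:
```python
from h import *
goal([.556,-.168,.02],90.65)
c=crop("wrist",100,60,412,294,2.5,"w3")
```

```text
yaw 90.65 turn deg [   0. -180.    0.] shift in present tool cm [-3.63  0.03  0.25] in goal tool [ 3.63  0.03 -0.25]
yaw 270.65 turn deg [-0.  0.  0.] shift in present tool cm [-3.63  0.03  0.25] in goal tool [-3.63  0.03  0.25]
t 5.3 pos [ 0.554  -0.2043  0.0203] toolx [ 0.011 -1.     0.   ] tooly [ 0. -0. -1.] q [-0.55  0.67  1.45  0.    1.02  1.01] F [ 0.6 -0.6  0.3] w 0.049993220568497795
```

View pics/w3.png

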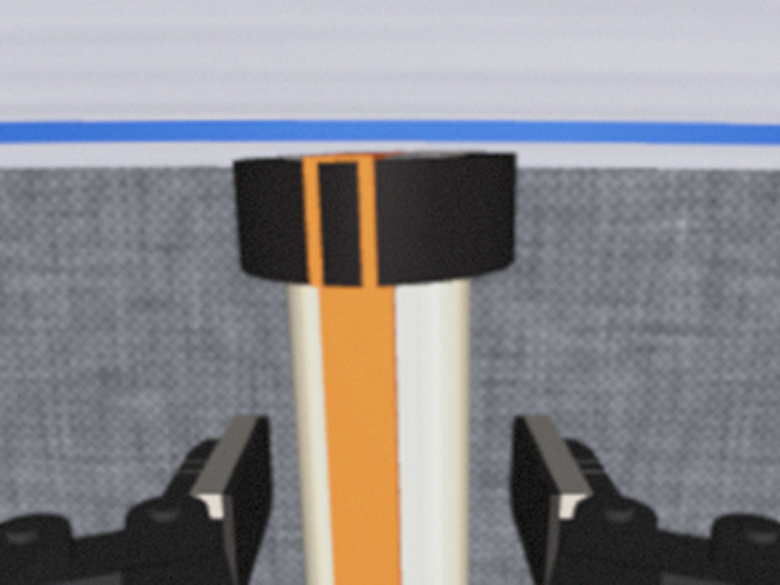

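Stripe is nearly up: on the cap it spans columns 302–378 against a cap spanning 235–516. That leaves about 11° still toward +y, so I'll roll another 4.5 mm.

>>> apply_moves(steps=[[[0,0,0],[0,0,0],3.7],[[0,0,0],[0,0,0],3.7],[[0,0,0],[0,0,0],3.7],[[0.15,0,0],[0,0,0],3.7],[[0.15,0,0],[0,0,0],3.7],[[0.1,0,0],[0,0,0],3.7],[[0.05,0,0],[0,0,0],3.7],[[0,0,0],[0,0,0],3.7],[[0,0,0],[0,0,0],5],[[0,0,0],[0,0,0],5]])

```text
t: 6.6
position: [0.554, -0.2089, 0.0203]
tool_rot: [-1.215, 1.201, -1.201]
contact_force: [-1.8, 0.4, -0.6]
gripper_width: 0.0497
```

Run:
```python
from h import *
goal([.556,-.168,.02],90.65)
c=crop("wrist",100,60,412,294,2.5,"w4")
```

```text
yaw 90.65 turn deg [ -0. 180.  -0.] shift in present tool cm [-4.08  0.03  0.25] in goal tool [ 4.08  0.03 -0.25]
yaw 270.65 turn deg [-0. -0.  0.] shift in present tool cm [-4.08  0.03  0.25] in goal tool [-4.08  0.03  0.25]
t 6.6 pos [ 0.554  -0.2089  0.0203] toolx [ 0.011 -1.     0.   ] tooly [ 0. -0. -1.] q [-0.56  0.67  1.45  0.    1.02  1.  ] F [-1.8  0.4 -0.6] w 0.04967468871718691
```

View pics/w4.png

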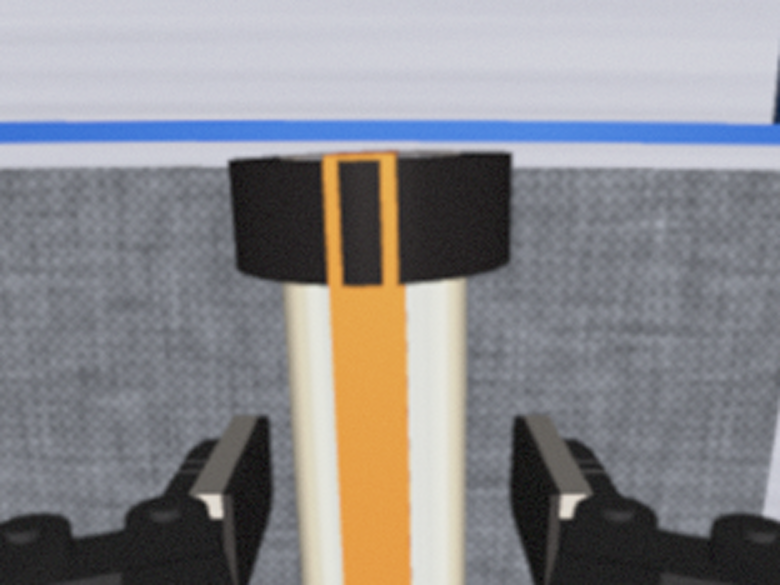

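>>> apply_moves(steps=[[[0,0,0],[0,0,0],3.7],[[0,0,0],[0,0,0],3.7],[[0,0,0],[0,0,0],3.7],[[0.06,0,0],[0,0,0],3.7],[[0.04,0,0],[0,0,0],3.7],[[0,0,0],[0,0,0],3.7],[[0,0,0],[0,0,0],5],[[0,0,0],[0,0,0],6],[[0,0,0],[0,0,0],6],[[0,0,0],[0,0,0],6]])

```text
t: 7.9
position: [0.554, -0.2099, 0.0203]
tool_rot: [-1.215, 1.201, -1.201]
contact_force: [0.5, 0.6, 0.3]
gripper_width: 0.0598
```

>>> apply_moves(steps=[[[0,-1,0],[0,0,0],6],[[0,-3,0],[0,0,0],6],[[0,-5,0],[0,0,0],6],[[0,-5,0],[0,0,0],6],[[0,-4,0],[0,0,0],6],[[0,0,0],[0,0,0],7]])

```text
t: 8.65
position: [0.5549, -0.2104, 0.2044]
tool_rot: [-1.213, 1.194, -1.207]
contact_force: [0.7, -0.4, -0.4]
gripper_width: 0.0698
```

Run:
```python
from h import *
goal([.542,.19,.25],0-10.1)
crop("wrist",145,75,415,270,2.9,"w5");crop("wrist",225,115,290,240,4.8,"w5c")
```

```text
yaw -10.1 turn deg [ -0.14 -79.25   0.44] shift in present tool cm [-40.03  -4.73  -0.81] in goal tool [-8.29 -4.56 39.19]
yaw 169.9 turn deg [ -0.46 100.75  -0.14] shift in present tool cm [-40.03  -4.73  -0.81] in goal tool [  8.29  -4.56 -39.19]
t 8.65 pos [ 0.5549 -0.2104  0.2044] toolx [ 0.011 -1.     0.004] tooly [ 0.006 -0.004 -1.   ] q [-0.56  0.47  1.22 -0.    1.44  1.  ] F [ 0.7 -0.4 -0.4] w 0.06981694765229635
```

View pics/w5.png

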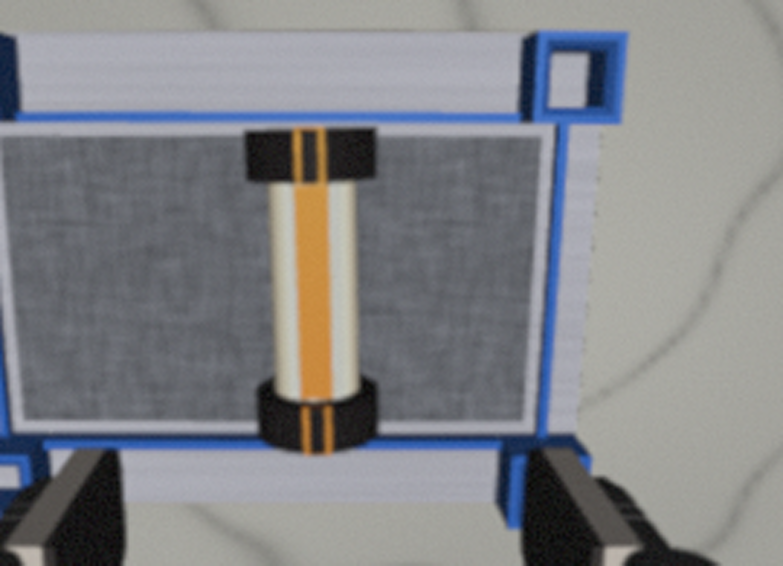

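View pics/w5c.png

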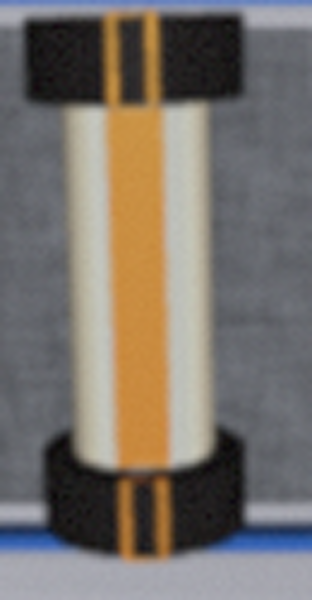

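Stripe is up to within about 1–2°: barrel edges at 71 and 212, stripe 112–167 in the enlarged crop, and the cap agrees. Next is the frame.

>>> apply_moves(steps=[[[0,-0.5,0],[0,-9.9,0],8.5],[[0,-0.5,0],[0,-9.9,0],8.5],[[0,-0.5,0],[0,-9.9,0],8.5],[[0,-0.5,0],[0,-9.9,0],8.5],[[0,-0.5,0],[0,-9.9,0],8.5],[[0,-0.5,0],[0,-9.9,0],8.5],[[0,-0.5,0],[0,-9.9,0],8.5],[[0,-0.5,0],[0,-9.9,0],8.5]])

```text
t: 9.75
position: [0.5536, -0.2096, 0.239]
tool_rot: [-1.565, 0.137, -0.133]
contact_force: [0.5, 0.5, -0.0]
gripper_width: 0.0848
```

>>> apply_moves(steps=[[[-1.0,-0.1,4.9],[0,0,0],8.5],[[-1.0,-0.1,4.9],[0,0,0],8.5],[[-1.0,-0.1,4.9],[0,0,0],8.5],[[-1.0,-0.1,4.9],[0,0,0],8.5],[[-1.0,-0.1,4.9],[0,0,0],8.5],[[-1.0,-0.1,4.9],[0,0,0],8.5],[[-1.0,0,4.9],[0,0,0],8.5],[[-1.3,0,4.9],[0,0,0],8.5],[[0,0,0],[0,0,0],8.5]])

```text
t: 10.88
position: [0.5402, 0.1935, 0.2449]
tool_rot: [-1.567, 0.138, -0.133]
contact_force: [0.1, -0.8, 0.4]
gripper_width: 0.0853
```

Run:
```python
from h import *
goal([.542,.19,.25],0-10.1)
crop("wrist",0,0,512,384,1.55,"w6")
```

```text
yaw -10.1 turn deg [ 0.03  0.19 -0.17] shift in present tool cm [ 0.23 -0.52 -0.31] in goal tool [ 0.23 -0.51 -0.31]
yaw 169.9 turn deg [-2.6000e-01 -1.7981e+02 -4.0000e-02] shift in present tool cm [ 0.23 -0.52 -0.31] in goal tool [-0.23 -0.51  0.31]
t 10.875 pos [0.5402 0.1935 0.2449] toolx [ 0.985 -0.172 -0.003] tooly [-0.003  0.    -1.   ] q [0.14 0.42 1.2  0.   1.53 0.31] F [ 0.1 -0.8  0.4] w 0.08528207375504934
```

View pics/w6.png

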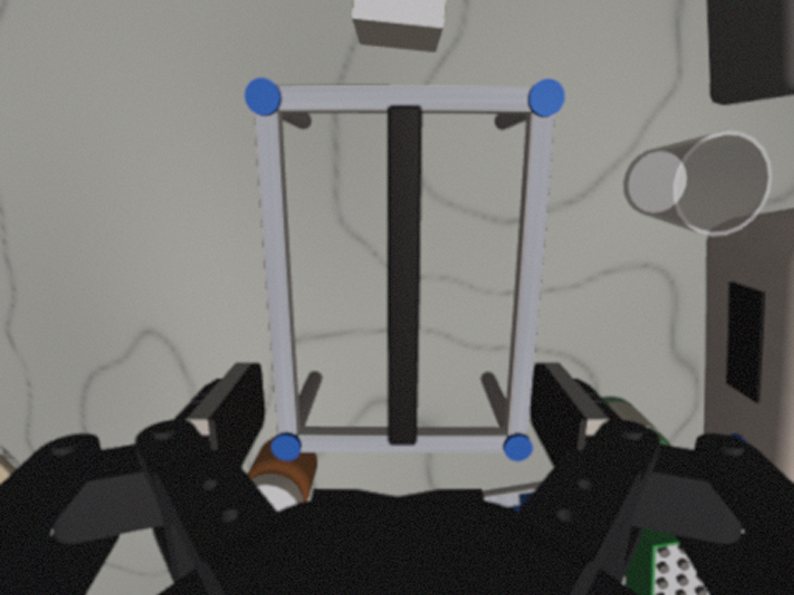

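Run:
```python
from fit import *
st=r.get_state(); c=optics.camera("wrist"); E=ext("wrist",c,st)
u=np.array([[263,97],[547,97],[286,447],[517,447]])/1.55-.5+.5/1.55
F=[[-.08,.112,.118],[.08,.112,.118],[-.08,-.112,.118],[.08,-.112,.118]]
for p0 in ([.54,.19,-.17],[.54,.19,-.17,0.]):
    s=least_squares(fit(F,[(c,E,u,range(4))]),p0); print(s.x,np.degrees(s.x[2]),s.fun.round(2))
goal([*s.x[:2],.125],np.degrees(s.x[2]))
```

```text
[ 0.54284544  0.18749184 -0.17818468] -10.20923027974634 [-0.28 -0.36 -0.22  0.44  0.09 -0.4   0.51  0.32]
[ 5.42845296e-01  1.87487292e-01 -1.78184885e-01 -5.84187476e-05] -10.209241908040696 [-0.26 -0.35 -0.24  0.46  0.1  -0.42  0.5   0.29]
yaw -10.209241908040696 turn deg [ 0.05  0.1  -0.12] shift in present tool cm [ 0.26 12.02 -0.27] in goal tool [ 0.24 12.02 -0.28]
yaw 169.7907580919593 turn deg [-1.800e-01 -1.799e+02 -9.000e-02] shift in present tool cm [ 0.26 12.02 -0.27] in goal tool [-0.24 12.02  0.28]
t 10.975 pos [0.541  0.1907 0.2452] toolx [ 0.984 -0.175 -0.002] tooly [-0.002 -0.001 -1.   ] q [ 0.13  0.41  1.2  -0.    1.53  0.31] F [-0.  -0.9 -0.9] w 0.08498685292715173
```

>>> apply_moves(steps=[[[0.1,4,-0.05],[0,0.1,0],8.5],[[0,4,0],[0,0,-0.1],8.5],[[0,4,0],[0,0,0],8.5],[[0,2.2,0],[0,0,0],8.5],[[0,1,0],[0,0,0],8.5],[[0,0,0],[0,0,0],8.5]])

```text
t: 11.72
position: [0.5425, 0.1892, 0.0941]
tool_rot: [-1.567, 0.141, -0.142]
contact_force: [-0.1, -0.5, -0.3]
gripper_width: 0.085
```

Run:
```python
from h import *
goal([.542,.19,.093],0-10.2)
crop("wrist",0,0,512,384,1.2,"w7")
```

```text
yaw -10.2 turn deg [ 0.02 -0.12  0.06] shift in present tool cm [-0.07  0.11  0.07] in goal tool [-0.07  0.11  0.07]
yaw 169.8 turn deg [-9.0000e-02  1.7988e+02  3.0000e-02] shift in present tool cm [-0.07  0.11  0.07] in goal tool [ 0.07  0.11 -0.07]
t 11.725 pos [0.5425 0.1892 0.0941] toolx [ 0.984 -0.179  0.001] tooly [ 0.001 -0.    -1.   ] q [ 0.13  0.55  1.43 -0.    1.16  0.31] F [-0.1 -0.5 -0.3] w 0.08497047638062584
```

View pics/w7.png

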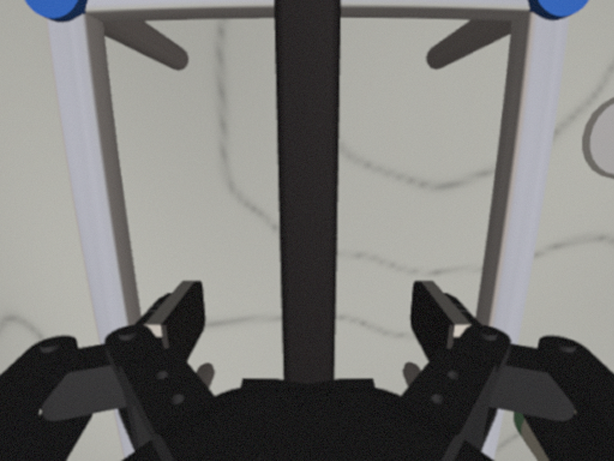

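The bar (column 308) is centred between the pads (204 and 412), so I'll grip.

>>> apply_moves(steps=[[[0,0.1,0],[0,0,0],3],[[0,0,0],[0,0,0],1],[[0,0,0],[0,0,0],1],[[0,0,0],[0,0,0],1],[[0,0,0],[0,0,0],1],[[0,0,0],[0,0,0],1],[[0,0,0],[0,0,0],1]], force=70)

```text
t: 12.65
position: [0.5425, 0.19, 0.0937]
tool_rot: [-1.566, 0.139, -0.142]
contact_force: [-2.2, -0.0, 5.1]
gripper_width: 0.0189
```

>>> apply_moves(steps=[[[0,-0.5,0],[0,0,0],1],[[0,-1,0],[0,0,0],1],[[0,-1.5,0],[0,0,0],1],[[0,-2,0],[0,0,0],1],[[0,-2.5,0],[0,0,0],1],[[0,-2.5,0],[0,0,0],1],[[0,-2,0],[0,0,0],1],[[0,-1,0],[0,0,0],1],[[0,-0.5,0],[0,0,0],1],[[0,0,0],[0,0,0],1]])

```text
t: 13.9
position: [0.5421, 0.1899, 0.2281]
tool_rot: [-1.566, 0.14, -0.142]
contact_force: [0.3, 0.2, -6.0]
gripper_width: 0.0188
```

Run:
```python
from h import *
goal([.551,-.188,.24],0.6)
crop("wrist",0,0,512,384,1.2,"w8"); crop("scene",200,60,400,290,2.6,"s8")
```

```text
yaw 0.6 turn deg [ 1.000e-02 -1.085e+01  7.000e-02] shift in present tool cm [  7.61  -1.17 -37.03] in goal tool [  0.5   -1.19 -37.8 ]
yaw 180.6 turn deg [-1.1000e-01  1.6914e+02  2.0000e-02] shift in present tool cm [  7.61  -1.17 -37.03] in goal tool [-0.5  -1.19 37.8 ]
t 13.9 pos [0.5421 0.1899 0.2281] toolx [ 0.984 -0.178  0.001] tooly [ 0.001 -0.    -1.   ] q [ 0.13  0.43  1.23 -0.    1.48  0.31] F [ 0.3  0.2 -6. ] w 0.018780952831945488
```

View pics/w8.png

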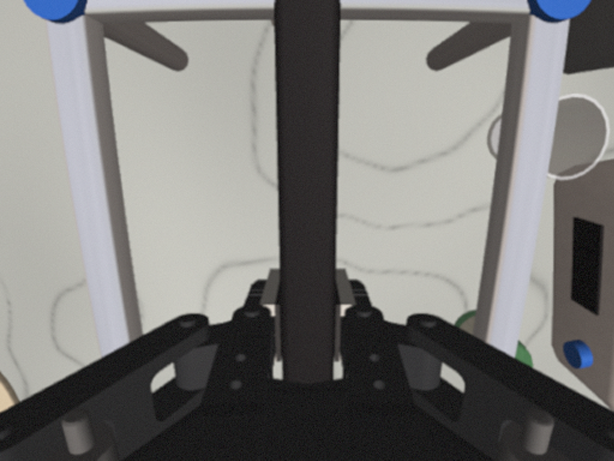

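View pics/s8.png

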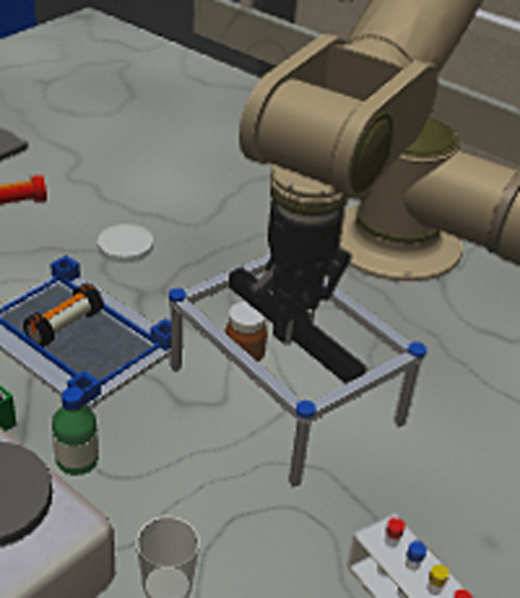

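The frame hangs level with its feet about 134 mm up, and the grip holds at 18.8 mm. The scene picture shows it clear of the jar and bottle. I'll turn it and carry it over the rack.

>>> apply_moves(steps=[[[0,-0.6,0],[0,-5.4,0],1],[[0,-0.6,0],[0,-5.45,0],1],[[0,0,-2],[0,0,0],1],[[0,0,-3.5],[0,0,0],1],[[0.1,0,-4.5],[0,0,0],1],[[0.1,0,-4.5],[0,0,0],1],[[0.1,0,-4.5],[0,0,0],1],[[0.1,0,-4.5],[0,0,0],1],[[0.1,0,-4.5],[0,0,0],1],[[0,0,-4.5],[0,0,0],1]])

```text
t: 15.25
position: [0.5498, -0.1373, 0.2398]
tool_rot: [-1.571, -0.007, 0.006]
contact_force: [0.5, 0.2, -5.7]
gripper_width: 0.0189
```

>>> apply_moves(steps=[[[0,0,-3.0],[0,0,0],1],[[0,0,-1.7],[0,0,0],1],[[0,0,-0.6],[0,0,0],1],[[0,0,0],[0,0,0],1],[[0,0,0],[0,0,0],1],[[0,0,0],[0,0,0],1]])

```text
t: 16.0
position: [0.5512, -0.1872, 0.2406]
tool_rot: [-1.571, -0.01, 0.007]
contact_force: [-0.2, -0.5, -4.9]
gripper_width: 0.0191
```

Run:
```python
from h import *
goal([.551,-.188,.24],0.6)
crop("wrist",0,0,512,384,1.55,"w9"); crop("scene",170,100,320,250,4,"s9"); crop("top",240,130,360,240,6,"t9")
```

```text
yaw 0.6 turn deg [0.02 0.05 0.11] shift in present tool cm [-0.02  0.06 -0.08] in goal tool [-0.02  0.06 -0.08]
yaw 180.6 turn deg [ 1.7000e-01 -1.7995e+02 -3.0000e-02] shift in present tool cm [-0.02  0.06 -0.08] in goal tool [0.02 0.06 0.08]
t 16.0 pos [ 0.5512 -0.1872  0.2406] toolx [1.    0.011 0.002] tooly [ 0.002 -0.    -1.   ] q [-0.53  0.43  1.19  0.    1.52 -0.54] F [-0.2 -0.5 -4.9] w 0.019094226071664038
```

View pics/w9.png

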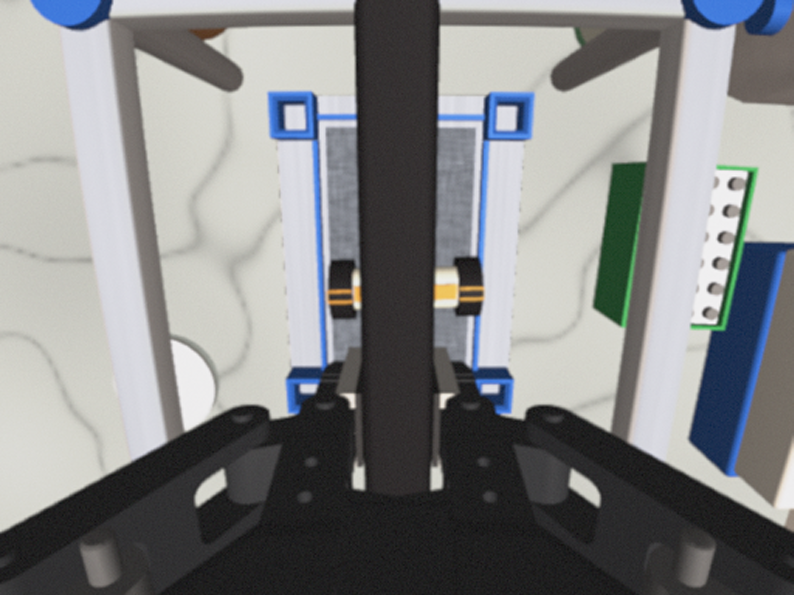

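View pics/s9.png

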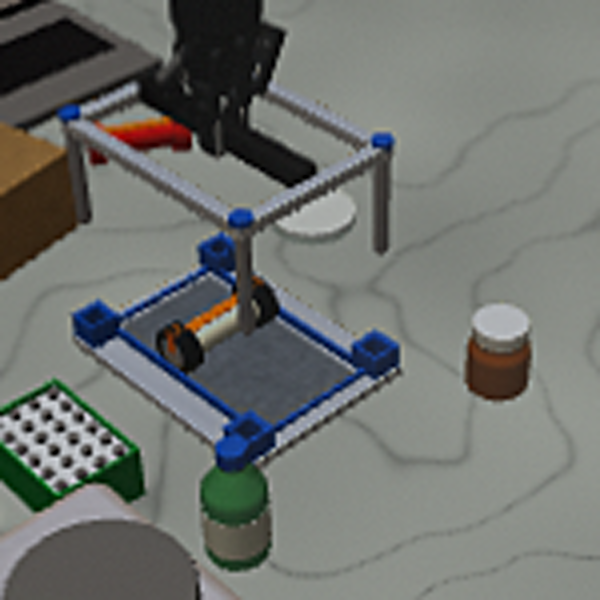

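View pics/t9.png

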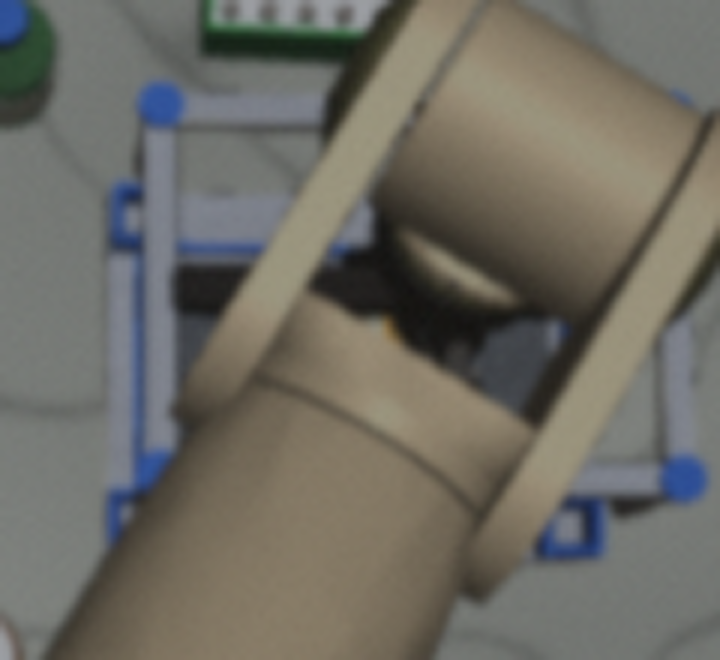

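Run:
```python
from h import *
c=crop("wrist",165,50,355,100,4.2,"w9a");crop("wrist",165,220,355,275,4.2,"w9b")
```

```text
(no output)
```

View pics/w9a.png

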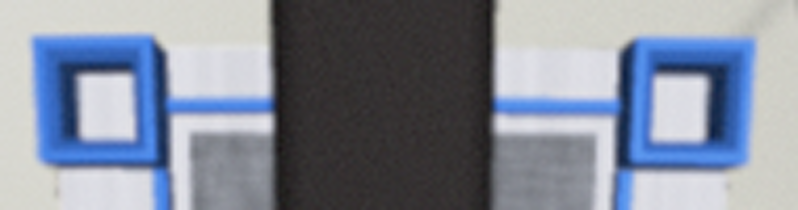

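View pics/w9b.png

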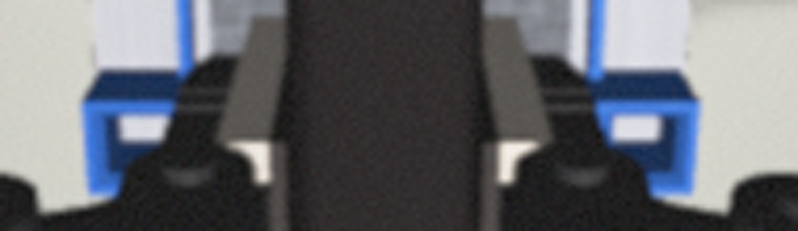

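Run:
```python
from fit import *
st=r.get_state(); c=optics.camera("wrist"); E=ext("wrist",c,st)
a=np.array([[35,38],[153,38],[43,160],[755,40],[633,40],[750,163]])/4.2-.5+[165,50]
b=np.array([[85,101],[698,101],[92,193],[694,193]])/4.2-.5+[165,220]
P=np.array([[-.096,.128],[-.064,.128],[-.096,.096],[.096,.128],[.064,.128],[.096,.096],[-.096,-.096],[.096,-.096],[-.096,-.128],[.096,-.128]])
P=np.c_[P,np.full(10,.038)]; u=np.r_[a,b]
for p0 in ([.55,-.19,0],[.55,-.19,0,0.]):
  s=least_squares(fit(P,[(c,E,u,range(10))]),p0); print("rack",s.x,np.degrees(s.x[2]),s.fun.round(1)); 
print(st["position"])
rk=s.x
st6=dict(position=np.array([.5402,.1935,.2449]),tool_rot=np.array([-1.567,.138,-.133])); E6=ext("wrist",c,st6)
u=np.array([[263,97],[547,97],[286,447],[517,447]])/1.55-.5+.5/1.55
F=[[-.08,.112,.118],[.08,.112,.118],[-.08,-.112,.118],[.08,-.112,.118]]
s=least_squares(fit(F,[(c,E6,u,range(4))]),[.54,.19,-.17]); print("frame",s.x,np.degrees(s.x[2]))
# held frame in top image: caps
T=optics.camera("top"); ET=ext("top",T)
ut=np.array([[161,103],[684,478]])/6-.5+[240,130]
z=.118+.2406-.0937
W=atz(ut,z,T,*ET); print("held caps",W, "centre",W.mean(0), "yaw", np.degrees(np.arctan2(*(W[0]-W[1])[[1,0]])-np.arctan2(.224,.16)))
S=optics.camera("scene"); ES=ext("scene",S)
us=np.array([[240,219],[69,113],[383,141]])/4-.5+[170,100]
Fh=[[.08,.112,z],[.08,-.112,z],[-.08,.112,z]]
s=least_squares(fit(Fh,[(S,ES,us,range(3))]),[.55,-.19,0]); print("scene frame",s.x,np.degrees(s.x[2]),s.fun.round(1))
s=least_squares(fit(Fh+[[-.08,-.112,z]],[(S,ES,us,range(3)),(T,ET,ut,[0,3])]),[.55,-.19,0]); print("both frame",s.x,np.degrees(s.x[2]),s.fun.round(1))
```

```text
rack [ 0.55342187 -0.19124362  0.00954862] 0.5470957835454892 [-0.5 -0.2  0.  -0.4 -0.7  0.8  0.5 -0.3  1.  -0.7 -0.3  0.4 -0.4  0.2
  0.9  0.3 -0.5  0.2  0.   0.3]
rack [ 0.55343203 -0.19126348  0.0095466  -0.00124647] 0.5469796762978222 [-0.2  0.1  0.2 -0.2 -0.4  0.9  0.1 -0.   0.7 -0.4 -0.6  0.5 -0.2 -0.2
  0.6 -0.1 -0.3 -0.3 -0.2 -0.2]
[ 0.55113951 -0.18776838  0.24048251]
frame [ 0.54216712  0.1894066  -0.17610064] -10.08982321058404
held caps [[ 0.62908407 -0.07289257  0.2649    ]
 [ 0.47167237 -0.29854116  0.2649    ]] centre [ 0.55037822 -0.18571687  0.2649    ] yaw 0.6381803992589059
scene frame [ 0.55149546 -0.18847016  0.01112846] 0.637613864645075 [ 0.  -0.2  0.2  0.2 -0.2  0.1]
both frame [ 0.55114226 -0.18672263  0.00916034] 0.5248489502410346 [ 0.4  0.   0.6  0.3  0.2  0.3  0.4 -0.4  0.3 -0.2]
```

>>> apply_moves(steps=[[[0.1,1.5,-0.2],[0,0,0],1],[[0,2.5,0],[0,0,0.1],1],[[0,2.5,0],[0,0,0],1],[[0,1.7,0],[0,0,0],1],[[0,1,0],[0,0,0],1],[[0,0.5,0],[0,0,0],1],[[0,0,0],[0,0,0],1],[[0,0,0],[0,0,0],1]])

```text
t: 17.4
position: [0.5525, -0.1901, 0.144]
tool_rot: [-1.572, -0.009, 0.007]
contact_force: [0.3, 0.2, -5.2]
gripper_width: 0.0188
```

Run:
```python
from h import *
goal([.552,-.19,.143],0.6)
crop("wrist",0,0,512,384,1.55,"w10"); crop("scene",170,120,300,250,5,"s10"); crop("top",250,140,350,240,6,"t10")
```

```text
yaw 0.6 turn deg [ 0.06 -0.    0.06] shift in present tool cm [-0.05  0.1   0.01] in goal tool [-0.05  0.1   0.01]
yaw 180.6 turn deg [-9.0e-02  1.8e+02  9.0e-02] shift in present tool cm [-0.05  0.1   0.01] in goal tool [ 0.05  0.1  -0.01]
t 17.4 pos [ 0.5525 -0.1901  0.144 ] toolx [1.    0.01  0.001] tooly [ 0.001 -0.001 -1.   ] q [-0.53  0.51  1.34 -0.    1.29 -0.54] F [ 0.3  0.2 -5.2] w 0.01875452467078631
```

View pics/w10.png

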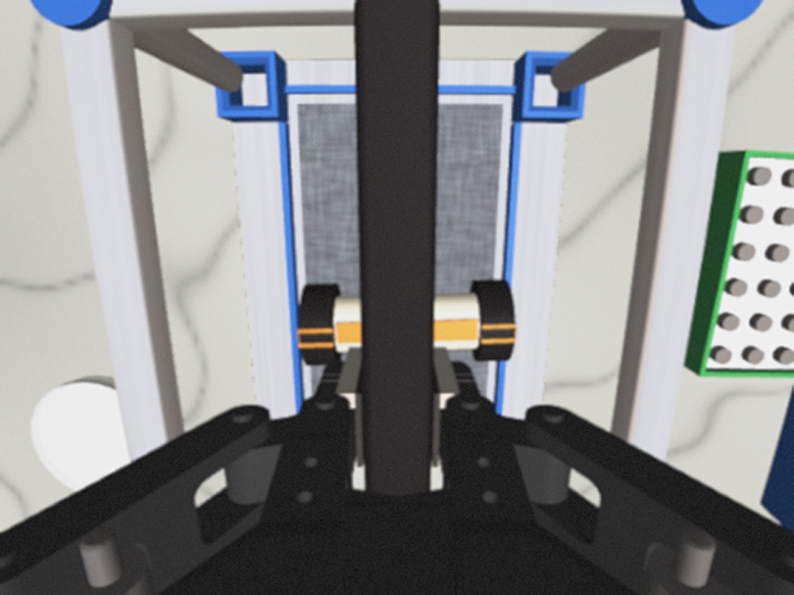

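View pics/s10.png

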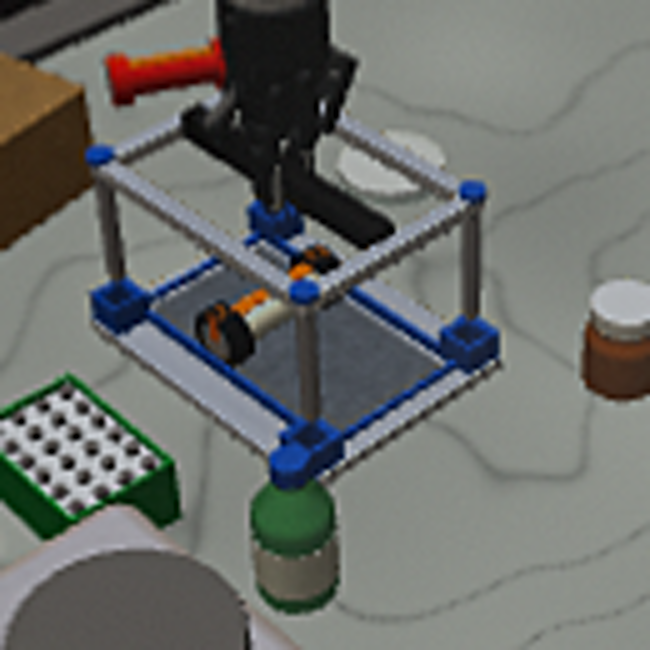

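View pics/t10.png

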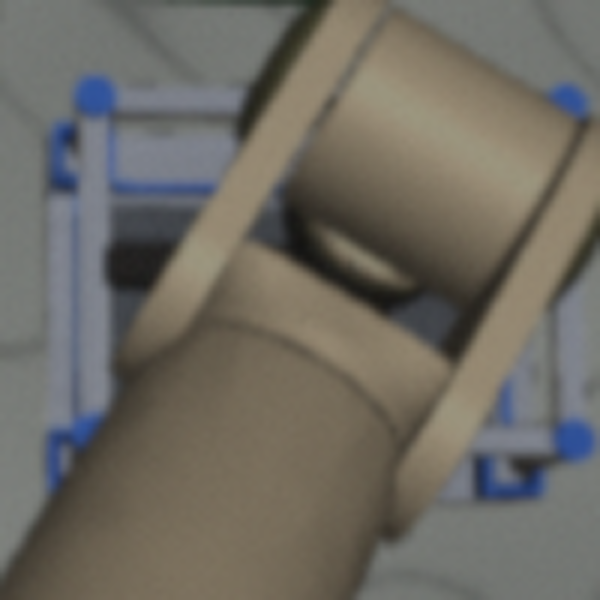

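Run:
```python
from h import *
c=optics.camera("wrist"); im=cv2.cvtColor(c["image"],cv2.COLOR_RGB2BGR)
a=im[20:85,125:195]; b=im[20:85,325:395]
cv2.imwrite("pics/w10a.png",cv2.resize(np.hstack([a,b]),None,fx=5.6,fy=5.6,interpolation=cv2.INTER_CUBIC))
crop("scene",180,155,275,230,8,"s10b")
```

```text
(no output)
```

View pics/w10a.png

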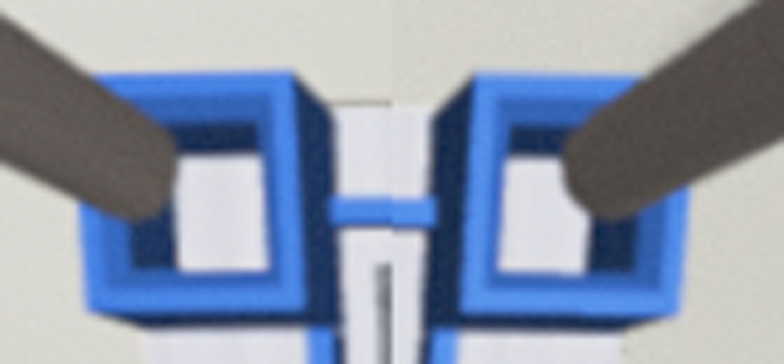

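View pics/s10b.png

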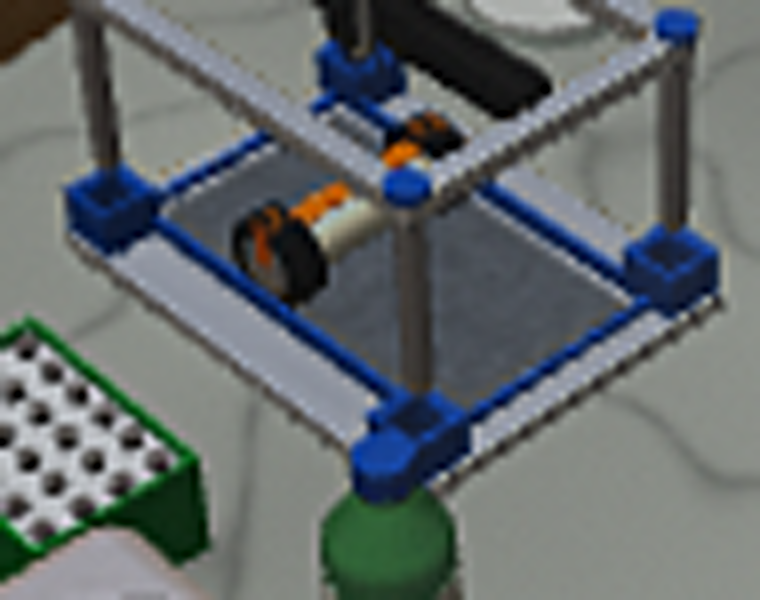

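Run:
```python
from fit import *
st=r.get_state(); c=optics.camera("wrist"); E=ext("wrist",c,st)
cv=lambda a: np.array([[ (x/5.6+125 if x<392 else (x-392)/5.6+325)-.5, y/5.6+20-.5] for x,y in a])
f=atz(cv([[150,190],[592,188]]),.0505,c,*E); print("feet",f)
P=np.array([[-.064,.128],[-.064,.096],[-.096,.096],[.064,.128],[.064,.096],[.096,.096]]);P=np.c_[P,np.full(6,.038)]
u=cv([[297,73],[308,313],[88,313],[475,73],[460,315],[680,315]])
s=least_squares(fit(P,[(c,E,u,range(6))]),[.55,-.19,0]); print(s.x,s.fun.round(2))
x,y,a=s.x; R2=np.array([[np.cos(a),-np.sin(a)],[np.sin(a),np.cos(a)]])
print("sockets",[(R2@[q,.112]+[x,y]).round(4) for q in(-.08,.08)])
W=[[.5525+R2@[q,.112]] for q in ()]
# predicted foot pixels if frame centred on tool
for q in (-.08,.08):
    w=R2@[q,.112]+st["position"][:2]; print("foot pred",w, proj([[*w,.0503]],c,*E), "sock px", proj([[*(R2@[q,.112]+[x,y]),.038]],c,*E))
print(cv([[150,190],[592,188]]))
```

```text
feet [[ 0.47075156 -0.08137315  0.0505    ]
 [ 0.62959921 -0.07941931  0.0505    ]]
[ 0.55322891 -0.19101761  0.00960881] [-0.5  -0.02 -0.26 -0.25  0.08  0.23  0.19  0.25  0.45 -0.37  0.05  0.23]
sockets [array([ 0.4722, -0.0798]), array([ 0.6321, -0.0783])]
foot pred [ 0.47118215 -0.0787803 ] [[151.71791529  49.84340126]] sock px [[158.31042861  54.36287281]]
foot pred [ 0.63117476 -0.07724292] [[362.41241612  50.13521523]] sock px [[358.10153527  54.67705259]]
[[151.28571429  53.42857143]
 [360.21428571  53.07142857]]
```

>>> apply_moves(steps=[[[0.03,0.4,0.05],[0,0,0],1],[[0,0.5,0],[0,0,0],1],[[0,0.5,0],[0,0,0],1],[[0,0.4,0],[0,0,0],1],[[0,0.4,0],[0,0,0],1],[[0,0.3,0],[0,0,0],1],[[0,0,0],[0,0,0],1]])

```text
t: 18.58
position: [0.5524, -0.1895, 0.1183]
tool_rot: [-1.571, -0.008, 0.008]
contact_force: [-0.7, -0.5, -4.7]
gripper_width: 0.019
```

Run:
```python
from h import *
goal([.552,-.19,.1057],0.6); print(r.get_state()["torque"])
c=optics.camera("wrist"); im=cv2.cvtColor(c["image"],cv2.COLOR_RGB2BGR)
a=im[0:85,110:195]; b=im[0:85,325:410]
cv2.imwrite("pics/w11a.png",cv2.resize(np.hstack([a,b]),None,fx=4.6,fy=4.6,interpolation=cv2.INTER_CUBIC))
crop("scene",180,155,275,230,8,"s11b")
```

```text
yaw 0.6 turn deg [ 0.01 -0.   -0.02] shift in present tool cm [-0.04  1.26 -0.05] in goal tool [-0.04  1.26 -0.05]
yaw 180.6 turn deg [3.0e-02 1.8e+02 1.0e-02] shift in present tool cm [-0.04  1.26 -0.05] in goal tool [0.04 1.26 0.05]
t 18.575 pos [ 0.5524 -0.1895  0.1183] toolx [ 1.    0.01 -0.  ] tooly [-0. -0. -1.] q [-0.53  0.54  1.37 -0.    1.23 -0.54] F [-0.7 -0.5 -4.7] w 0.0189502093336131
[ 0.01559304 -0.03009598  0.00451535]
```

View pics/w11a.png

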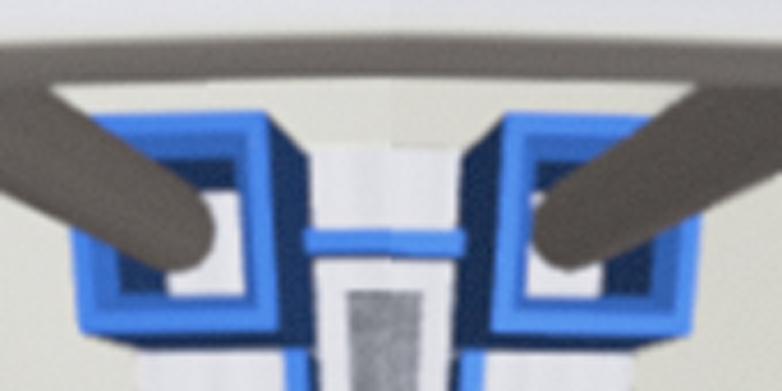

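View pics/s11b.png

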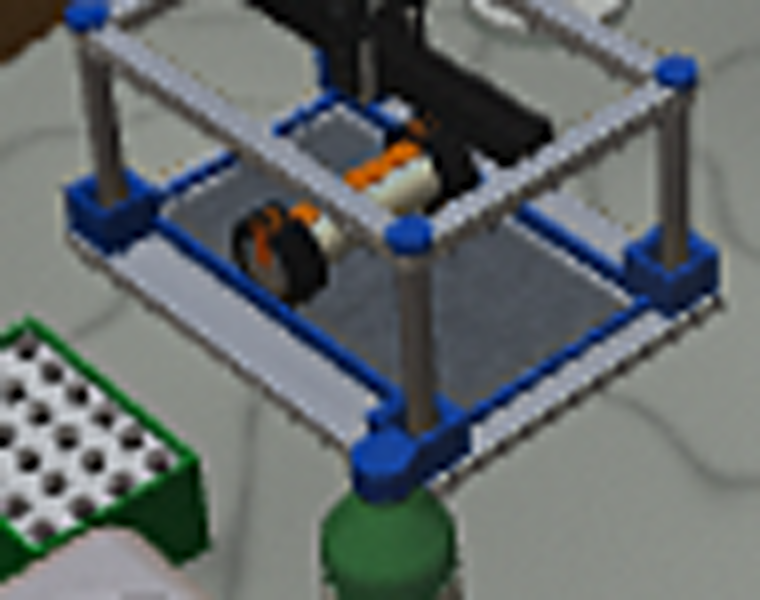

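The posts have entered the sockets with no side force, so I'll lower the rest of the way slowly.

>>> apply_moves(steps=[[[0,0.3,0],[0,0,0],1],[[0,0.3,0],[0,0,0],1],[[0,0.3,0],[0,0,0],1],[[0,0.15,0],[0,0,0],1],[[0,0.1,0],[0,0,0],1],[[0,0.05,0],[0,0,0],1],[[0,0,0],[0,0,0],1]])

```text
t: 19.55
position: [0.5525, -0.1895, 0.1065]
tool_rot: [-1.571, -0.008, 0.008]
contact_force: [0.3, -0.6, -5.2]
gripper_width: 0.019
```

>>> apply_moves(steps=[[[0,0.05,0],[0,0,0],1],[[0,0.05,0],[0,0,0],1],[[0,0,0],[0,0,0],1]])

```text
t: 19.92
position: [0.5525, -0.1895, 0.1058]
tool_rot: [-1.571, -0.008, 0.008]
contact_force: [-2.6, -0.1, -1.0]
gripper_width: 0.0189
```

>>> apply_moves(steps=[[[0,0.05,0],[0,0,0],1],[[0,0,0],[0,0,0],1]])

```text
t: 20.18
position: [0.5525, -0.1895, 0.1058]
tool_rot: [-1.572, -0.009, 0.008]
contact_force: [-4.0, 1.6, 6.1]
gripper_width: 0.0189
```

Contact comes at TCP z = 0.1058, and fully seated was predicted at 0.1057. Releasing.

>>> apply_moves(steps=[[[0,0,0],[0,0,0],2.2],[[0,0,0],[0,0,0],2.8],[[0,0,0],[0,0,0],4],[[0,0,0],[0,0,0],6],[[0,0,0],[0,0,0],7],[[0,0,0],[0,0,0],7]], force=20)

```text
t: 20.92
position: [0.5525, -0.1895, 0.1049]
tool_rot: [-1.571, -0.008, 0.008]
contact_force: [-0.3, -0.3, -0.1]
gripper_width: 0.0702
```

>>> apply_moves(steps=[[[0,-1,0],[0,0,0],7],[[0,-2,0],[0,0,0],7],[[0,-3,0],[0,0,0],7],[[0,-4,0],[0,0,0],7],[[0,-4,0],[0,0,0],7],[[0,-1,0],[0,0,0],7],[[0,0,0],[0,0,0],7],[[0,0,0],[0,0,0],7]])

```text
t: 21.92
position: [0.5521, -0.1892, 0.2536]
tool_rot: [-1.57, -0.006, 0.01]
contact_force: [0.4, 0.5, -1.1]
gripper_width: 0.0698
```

Run:
```python
from h import *
goal([.552,-.19,.1057],0.6)
crop("wrist",0,0,512,384,1.55,"w12"); crop("scene",180,140,275,230,7,"s12")
```

```text
yaw 0.6 turn deg [-0.06 -0.01 -0.12] shift in present tool cm [ 0.02 14.79 -0.09] in goal tool [-1.000e-02  1.479e+01 -8.000e-02]
yaw 180.6 turn deg [ 2.0000e-01  1.7999e+02 -9.0000e-02] shift in present tool cm [ 0.02 14.79 -0.09] in goal tool [1.000e-02 1.479e+01 8.000e-02]
t 21.925 pos [ 0.5521 -0.1892  0.2536] toolx [ 1.     0.01  -0.002] tooly [-0.002  0.001 -1.   ] q [-0.53  0.43  1.16 -0.    1.56 -0.54] F [ 0.4  0.5 -1.1] w 0.06982123188816694
```

View pics/w12.png

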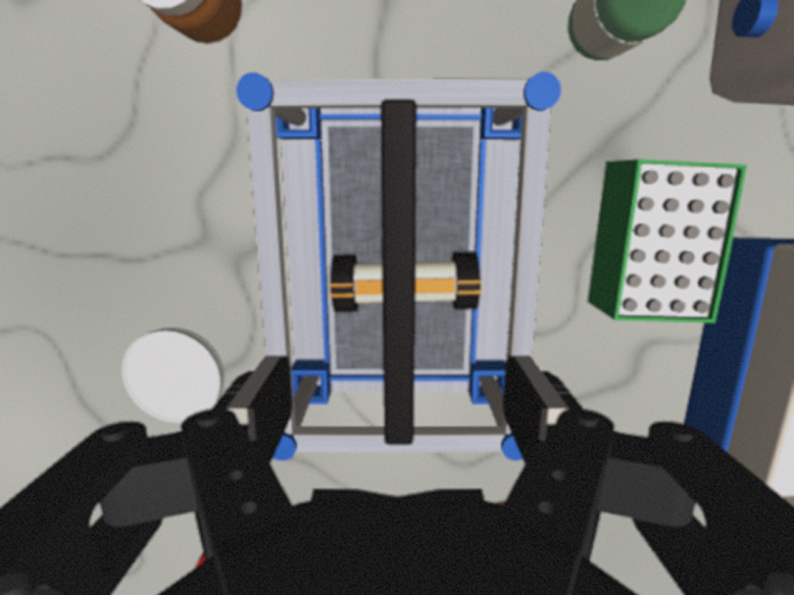

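View pics/s12.png

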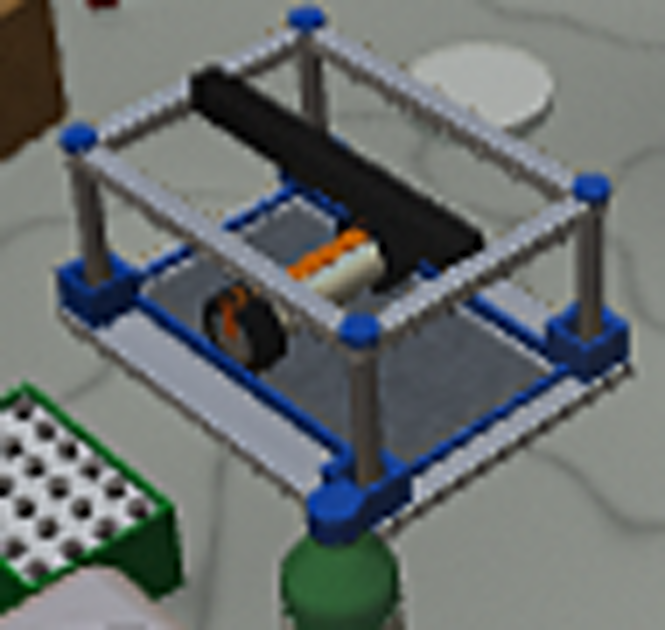

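Run:
```python
from h import *
st=r.get_state(); c=crop("wrist",205,155,320,210,6.9,"w13"); print(st["position"],st["tool_rot"])
S=optics.camera("scene"); E=ext("scene",S); E2=ext("wrist",c,st)
x0,y0,k=205,155,6.9
im=cv2.imread("pics/w13.png"); yw=np.radians(1.5); ax=np.array([np.cos(yw),np.sin(yw),0]); ay=np.array([-np.sin(yw),np.cos(yw),0])
C=np.array([.556,-.2065,.036])
def dr(C,r_,s0,s1,th,col):
    d=ay*np.sin(th)+np.array([0,0,np.cos(th)]); L=[C+ax*s0+d*r_,C+ax*s1+d*r_]; uv=((proj(L,c,*E2)-[x0,y0]+.5)*k).astype(int); cv2.line(im,uv[0].tolist(),uv[1].tolist(),col,1)
for s0,s1 in((-.058,-.04),(.04,.058)):
    for th in (-14.3,14.3): dr(C,.024,s0,s1,np.radians(th),(255,0,255))
    for th in (-70,92): dr(C,.024,s0,s1,np.radians(th),(0,255,0))
cv2.imwrite("pics/w13o.png",im)
F=[[.08,.112,.118],[.08,-.112,.118],[-.08,.112,.118],[-.08,-.112,.118]]
from fit import fit,least_squares
us=np.array([[360,326],[79,134],[592,185],[307,16]])/7-.5+[180,140]
s=least_squares(fit(F,[(S,E,us,range(4))]),[.55,-.19,0,.0]); print("frame",s.x,np.degrees(s.x[2]),s.fun.round(1))
```

```text
[ 0.55219544 -0.18929203  0.25373128] [-1.56987861 -0.0065293   0.00979565]
frame [ 0.55212209 -0.19089822  0.01298005  0.01447168] 0.743702181891666 [ 0.  0. -0.  0. -0. -0.  0.  0.]
```

View pics/w13.png

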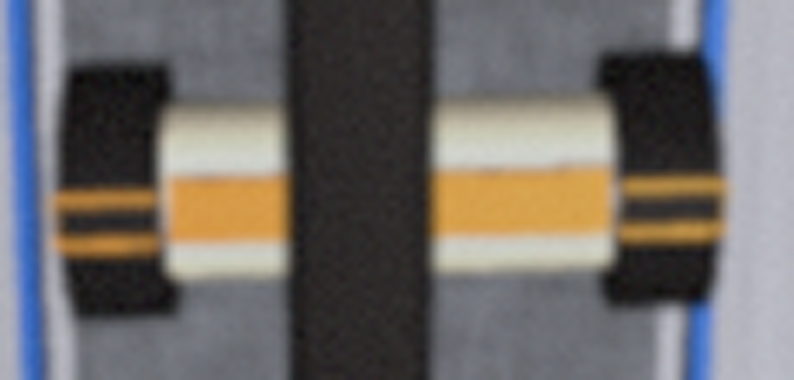

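View pics/w13o.png

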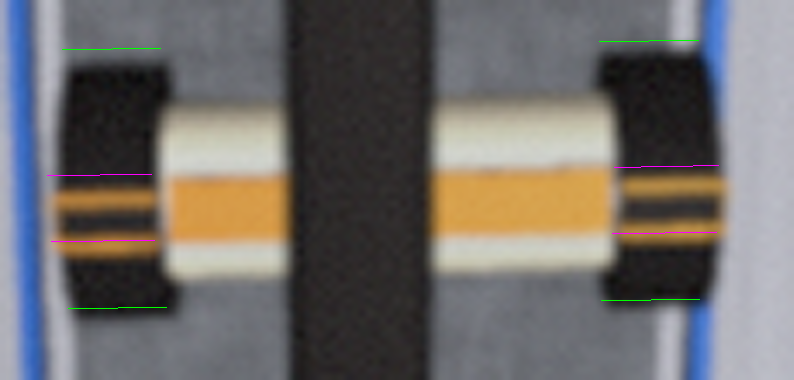

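Overlaying the stripe-up model on the last wrist crop matches to about 1°. The frame is level at the seated height with all four posts in their sockets, and the arm is clear. Handing in.

```bash
python3 -c "
from rig import r
print(r.sign_off())"
```

```text
the job is handed in; nothing more can be done
None
```

The cartridge is on the deck with its stripe up, and the upper frame is seated on the rack over it. The job was handed in at about 22 s of the 64 s allowed.

**What I did:**
- I rolled the cartridge about 38 mm toward −y with loosely open fingers, in three pushes, without lifting it.
- I then gripped the frame by its bar, carried it over the rack and lowered it slowly into the sockets. I released it and backed off about 15 cm.

**Last checks:**
- **Stripe:** up to within about 1–2°. A check after the release matched the stripe-up model to about 1°.
- **Frame height:** it touched down with the tool at 0.1058 m, against 0.1057 m predicted for fully seated. All four posts are in their sockets in the pictures.
- **Forces:** wrist force readings stayed around 7 N or less.
- **Bystanders:** I did not measure them again after the job. The arm's path stayed clear of them, and those in the last views looked unmoved.

**Disagreements:**
- The wrist camera and the fixed cameras differed by 2–3 mm on where the rack is. I lowered the frame at a compromise between the two, well inside the sockets' lead-in.
- The final scene-only height came out 2.5 mm high (14.5 mm, 12 mm expected). That figure depends on the cap height I assumed, so I relied on the touchdown height instead.

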